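# Jack up the tilting work plate and hold it

## Robot

A 6-joint arm with a two-finger parallel gripper is mounted at the origin on the work surface. World frame = base frame: x ahead of the robot, y to its left, z up, the work surface at z = 0. Lengths are in m, angles in rad, forces in N, time in s.
With the tool pointing down it reaches from about 0.25 to 0.775 m from the base axis. Payload 4 kg.
Tool frame: the origin (TCP) lies midway between the tips of the shut fingers; the grasp point (between the pads) lies 19 mm behind it; z points along the fingers, y is the direction in which the jaws open and shut (so a half turn about z gives the same grasp; the last joint's range is limited). The gripper opens to 94 mm and grips with 3 to 60 N. Pads are 16 mm wide; open, the fingers measure 119 mm over their backs; the gripper's body (75 mm by 177 mm) begins 78 mm behind the grasp point.
Start: joints at [-1.316, 0.087, 1.371, -0, 1.684, -0.103], TCP at [0.193, -0.515, 0.206] pointing down, gripper open.
Joint ranges: [-3.1, 3.1], [-0.76, 2.03], [0.27, 2.55], [-1.08, 4.22], [0.17, 2.65], [-2.57, 2.57]. Speed limits (rad/s): [2.79, 2.79, 3.14, 3.14, 3.14, 3.14].

## Interface

Orientations are given as [roll, pitch, yaw] about the fixed x, y, z axes, in that order (R = Rz(yaw) Ry(pitch) Rx(roll)).
In Python, from bench import robot, cams gives the robot as it stands.
- The arm moves only by the tool step_arm, never from a script. Its argument "plan" is a list that holds one entry, the list of rows, each a list of 5 numbers: the shift along the world's x, y, z in mm, then the turn about the world's z in rad, then the opening in per cent of the stroke, from 0 (shut) to 100 (fully open). In form: [[[tx, ty, tz, turn, fingers], ...]]. A call has 1 to 8 rows; each row is the pose to reach, as a shift and turn from the pose commanded when the call began; what a row does not reach only later rows make up. A row lasts 1/12 s, in which the tool goes at most 41.7 mm and 7.16 degrees, less where a joint would pass 70% of its speed; a pose out of reach is approached as far as the arm can. A call with a gripper value outside its range is refused whole. The fingers move at their own pace and stop on an object; the grip force is fixed at half the most. Time passes only in rows, so rows that repeat a pose let the fingers close. It gives the time, the measured TCP pose, the force and the opening at its end, in the units of the state.
- robot.get_obs(): the state, without advancing time (a new reading comes with each control period).
- cams.snapshot(name): name is "side" or "top"; returns a dict with "frame" (384x512x3 uint8, red, green, blue), "camera_matrix" (3x3 intrinsics, pixels), "origin" and "attitude" of the camera in the world. Camera axes: x right, y down, z forward; pixel columns grow to the right and rows downward; lengths in m; the calibration is good to about 2 mm. A picture is of the moment at which its call begins. There is no depth.
- robot.close_job(): hands the job in, once; it reports no verdict.
The state is a dict: "time": time; "joint_positions": joint angles; "qvel": joint speeds; "joint_torque": joint torques, N m; "tool_pos": TCP position; "ee_rot": TCP orientation; "wrist_force": force on the tool from outside, world axes, zero at the start; "wrist_torque": the same for the moment, N m; "width": finger opening in m.
Only numpy, scipy, OpenCV 4.12 (cv2) and the standard library are available. Lean on these libraries where they do the work, as an engineer would, in place of code of your own. Each camera call takes 0.05 s, during which the arm holds its last target. There are 200 camera calls.

## Task

Slide the red lever jack nose first under the yellow lift tongue of the tilting work plate until it sits snug and square against both blue stops (the bar at its nose and the fence along its side), so that its orange saddle is under the marked lift point. Then pump the jack's handle: push it fully down once, let it come all the way back up so the plate settles, and push it fully down again, and finish while still holding the handle down with the gripper, the plate raised. Leave everything else on the table where it is.

Things in the scene. Friction and masses are not known exactly. Their poses are not given: they have to be found in the camera images.
- jack: red lever jack, loose, about 0.9 kg; slides on the table. Origin at its base's underside; x points to the nose (saddle end), y left, z up. Base 10 mm high, x = -160 to +110 mm (nose face), y = -35 to +35 mm. Saddle at x = +85 mm. The handle pivots at x = -35, z = 55 mm and rises to the rear (-x) over the base
- pump_block (a point): middle of the jack's red upright pump block, at jack x = +20, y = 0, z = 50 mm: the place to grip or push the jack by. The block is 40 mm long (x), 44 mm wide (y) with flat sides, and reaches from the base up to z = 70 mm
- saddle_top (a point): centre of the top face of the jack's orange round saddle (36 mm across), at jack x = +85, y = 0; z = 52 mm with the handle up, and it rises with the handle by 44 mm per rad (20 mm in a full stroke)
- handle_pad (a point): centre of the upper face of the black press pad (42 x 44 mm, 12 mm thick) at the free end of the jack's handle. It swings in an arc: handle up, at about jack x = -149, z = 106 mm; fully down, about jack x = -160, z = 50 mm. Press it down from above with closed fingers
- handle (a joint): the jack's handle, rad: 0 = fully up, 0.45 = fully down at its stop. A spring and the load push it back up whenever it is not held; fully down under load takes about 9 to 13 N at the pad.
- rig: fixed stand of the tilting plate. Origin on the table below the lift point; x = direction in which the jack goes in (towards the plate's hinge), y to the left of that, z up. Jack home: its axes line up with the rig's, its origin at rig x = -85, y = 0 mm. The aluminium plate (180 x 180 mm, top at z = 72 mm) starts at x = +55 mm and carries a steel cylinder 108 mm across, up to z = 264 mm
- stop_corner (a point): inner corner of the two blue stops, at their top (16 mm above the table), at rig x = +25.5, y = -35.5 mm. The nose bar's face runs from here along rig y to y = +50 mm; the side fence's inner face runs from here back along -x to x = -100 mm (fence 15 mm thick). Rigid, fixed
- lift_point (a point): centre of the underside of the yellow tongue (45 mm wide, 10 mm thick, from rig x = -25 to +55 mm) that sticks out of the plate; marked by a black ring on the tongue's upper face. 60 mm above the table at rest (8 mm above the lowered saddle); rises with the plate
- plate (a joint): tilt of the work plate about its hinge (far edge, 225 mm from the lift point), rad: 0 = resting on its feet, about 0.05 = raised by a full stroke of the jack. It falls back to 0 by its weight.
- nylon_rod: white nylon rod standing upright, 40 mm across, 160 mm high; origin at its underside; a bystander, to be left alone
- sleeve: white plastic tube standing upright, 60 mm across, 120 mm high; origin at its underside; a bystander, to be left alone
- carton: white carton, 80 x 120 x 50 mm high; origin at its underside; a bystander, to be left alone
- bushing: brass bushing lying flat, 56 mm across, 22 mm high; origin at its underside; a bystander, to be left alone
- screwdriver: blue-handled screwdriver lying on the table; origin at its underside; a bystander, to be left alone
- wrench: steel wrench lying on the table; origin at its underside; a bystander, to be left alone

How it is judged:
On the way, in this order (a step that is already met when the one before it is completed fails the run):
1. the jack sits flat on the table, square and snug against both stops, with the saddle under the lift point (x of jack in the frame of rig between -0.09 and -0.08 m and y of jack in the frame of rig between -0.006 and 0.005 m and angle between the x axis of jack and the x axis of rig, either way round below 0.06 rad and horizontal distance between saddle_top and lift_point below 0.006 m and height (world z) of jack below 0.006 m), for 0.2 s.
2. the handle is pushed fully down and the plate is raised (all of step 1 and value of joint handle above 0.38 rad and value of joint plate above 0.028 rad), for 0.1 s.
3. the handle is back up and the plate has settled on its feet (value of joint handle below 0.06 rad and value of joint plate below 0.008 rad), for 0.1 s.
At the end, for the whole second after the job is handed in: The jack stands flat against both stops (within about 5 mm and 0.06 rad of home, saddle within 6 mm of the lift point seen from above), its handle is held down (joint above 0.38 of 0.45 rad) by the fingers with more than 2 N, and the plate is raised on the saddle (tilt above 0.028 rad), all at rest (all of step 2 and contact force between the fingers and jack above 2 N and linear speed of jack below 0.02 m/s and velocity of joint handle below 0.1 rad/s); the arm keeps its last pose, push and grip.
It fails at once if one of the bystanders is moved or knocked over (origin shifted by more than 25 mm) (distance of any of nylon_rod, sleeve, carton, bushing, screwdriver, wrench from where it was at the start of the episode above 0.025 m).
It also fails if it takes over 64 s, if anything falls off the work surface, if the arm or the gripper's body presses on something with over 40 N, if the wrist force passes 120 N, or if a joint passes its speed limit or range.

## Working session

There is one attempt and no reset: what is moved stays moved. The work goes in short steps, Python scripts to look and compute and a tool call to move; the robot and the scene stay as the last step left them, time stands still between calls to the robot, and variables do not carry over. Pictures are saved under pics/ and viewed, about 8 in all and at most 12, crops included, and the job is handed in when it is done.

Besides the shell and the picture viewer there is one more tool, called as name(argument=value, ...), one argument or row to a line, values as JSON. step_arm: Moves the arm, as the interface text tells. Its arguments: {"type":"object","properties":{"plan":{"type":"array"}},"required":["plan"]}

```bash
mkdir -p pics
cat > h.py <<'E'
import numpy as np, cv2
from bench import robot, cams
def rot(a):
    a=np.array(a,float)
    if a.shape==(3,3): return a
    if a.size==4: raise Exception('quat')
    from scipy.spatial.transform import Rotation as R
    return R.from_euler('xyz',a).as_matrix()
def snap(n,f=None):
    s=cams.snapshot(n)
    if f: cv2.imwrite('pics/'+f,s['frame'][:,:,::-1])
    return s
def ray(s,u,v,z):
    d=rot(s['attitude'])@np.linalg.inv(s['camera_matrix'])@np.array([u,v,1.])
    o=np.array(s['origin']); return o+d*(z-o[2])/d[2]
def proj(s,p):
    q=s['camera_matrix']@(rot(s['attitude']).T@(np.array(p)-s['origin'])); return q[:2]/q[2]
E
python3 - <<'E'
from h import *
a=snap('top','t0.png');b=snap('side','s0.png')
for s in(a,b): print(s['origin'],s['attitude'],s['camera_matrix'])
cv2.imwrite('pics/c0.png',np.vstack([x['frame'][:,:,::-1] for x in (a,b)])[:,:])
print(robot.get_obs())
E
```

```text
[ 0.3601855  -0.00261626  1.30267639] [-3.04228942 -0.0090837  -1.59554583] [[411.99970991   0.         261.32071975]
 [  0.         411.99970991 187.91894118]
 [  0.           0.           1.        ]]
[-0.00453529  0.69790771  0.97458938] [-2.37083284  0.01854294 -2.525666  ] [[455.63072723   0.         249.02648939]
 [  0.         455.63072723 188.79668078]
 [  0.           0.           1.        ]]
{'time': 0.1, 'joint_positions': array([-1.31610096e+00,  8.79076494e-02,  1.37208592e+00, -1.05410790e-05,
        1.68364568e+00, -1.03061241e-01]), 'qvel': array([ 4.51095499e-04, -2.32011688e-03, -2.86882030e-03,  9.45887238e-05,
        2.16041003e-03,  4.84481860e-04]), 'joint_torque': array([ 2.99439300e-03, -3.41248548e+01, -3.03303516e+01,  7.20211607e-02,
        3.03541089e-02, -8.94115306e-05]), 'tool_pos': array([ 0.19247973, -0.51468034,  0.20441547]), 'ee_rot': array([-3.13955584e+00, -2.00130610e-04,  3.57755229e-01]), 'wrist_force': array([0.16730183, 0.52537263, 0.51066633]), 'wrist_torque': array([-0.00950345, -0.01137595, -0.02216412]), 'width': 0.09363000302024473}
```

View pics/t0.png

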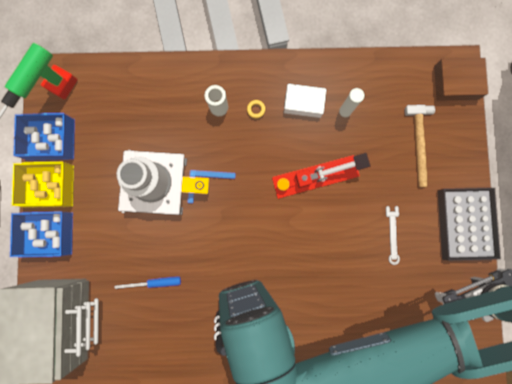

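View pics/s0.png

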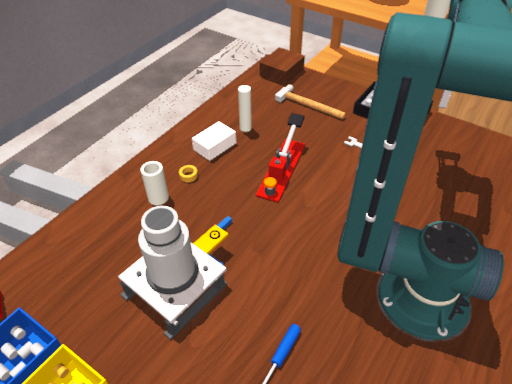

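The top view shows the jack at about (320,175), with its saddle at (283,184) and pad at (362,161). The tongue ring is at about (201,185), the fence end at (235,175), and the nose bar is under the tongue. The rig's x axis points roughly along world +y, and the path is clear.

Run:
```python
from h import *
a=snap('top');b=snap('side')
def blobs(s,lo,hi,name,roi,z):
    h=cv2.cvtColor(s['frame'],cv2.COLOR_RGB2HSV)
    m=cv2.inRange(h,lo,hi); k=np.zeros_like(m); x0,y0,x1,y1=roi; k[y0:y1,x0:x1]=m[y0:y1,x0:x1]
    n,l,st,c=cv2.connectedComponentsWithStats(k)
    for i in range(1,n):
        if st[i,4]>8:
            cn=cv2.findContours((l==i).astype('uint8'),0,2)[0][0]; r=cv2.minAreaRect(cn)
            print(name,st[i],c[i].round(1),ray(s,*c[i],z).round(4),'rect',np.round(r[0],1),np.round(r[1],1),round(r[2],1))
            if name in('red','blue'): print([ray(s,*p,z).round(3)[:2].tolist() for p in cv2.boxPoints(r)])
T=(120,130,385,225);S=(180,100,320,270)
for s,R in((a,T),(b,S)):
    blobs(s,(12,200,180),(21,255,255),'orange',R,.052)
    blobs(s,(22,150,120),(32,255,255),'yellow',R,.070)
    blobs(s,(100,120,80),(125,255,255),'blue',R,.016)
    blobs(s,(0,200,100),(6,255,255),'red',R,.010)
    blobs(s,(0,0,0),(180,255,55),'black',R,.1)
cv2.imwrite('pics/z.png',np.vstack([cv2.resize(a['frame'][140:220,170:385,::-1],None,fx=3.5,fy=3.5,interpolation=2),cv2.resize(b['frame'][105:265,130:345,::-1],None,fx=2,fy=2,interpolation=2).copy() if 0 else cv2.copyMakeBorder(cv2.resize(b['frame'][105:265,170:345,::-1],None,fx=2,fy=2,interpolation=2),0,0,0,752-350,0)]))
```

```text
orange [277 178  13  13  60] [282.9 184. ] [ 0.495  -0.0834  0.052 ] rect [283. 184.] [12. 12.] 90.0
yellow [182 177  27  17 385] [194.9 184.8] [0.4967 0.1825 0.07  ] rect [194.9 184.8] [26.2 15.7] 3.6
yellow [278 180  10   9  73] [282.8 183.9] [ 0.4933 -0.0817  0.07  ] rect [282.5 184. ] [8. 9.] 90.0
blue [191 172  44   6 179] [212.6 174.3] [0.5346 0.1345 0.016 ] rect [212.5 174.4] [43.2  4.2] 3.0
[[0.533, 0.203], [0.546, 0.202], [0.536, 0.067], [0.523, 0.068]]
blue [189 197   4   5  17] [190.5 199.4] [0.4574 0.2046 0.016 ] rect [190.5 199. ] [3. 4.] 0.0
[[0.452, 0.209], [0.465, 0.209], [0.465, 0.2], [0.452, 0.2]]
red [320 156  33  13 143] [337.3 161.8] [ 0.5662 -0.2611  0.01  ] rect [336.5 162.3] [ 5.2 32.7] 75.1
[[0.561, -0.206], [0.585, -0.308], [0.569, -0.311], [0.544, -0.209]]
red [273 166  86  32 984] [309.5 180.4] [ 0.5089 -0.1705  0.01  ] rect [315.2 176.5] [22.1 84.5] 74.7
[[0.523, -0.051], [0.588, -0.312], [0.519, -0.327], [0.455, -0.067]]
orange [264 177  13  11 106] [269.7 181.9] [ 0.4941 -0.0796  0.052 ] rect [270. 182.] [10. 12.] 90.0
orange [218 234  10  10  10] [222.
[... 641 characters left out ...]
56  12   9  15] [217.8 260.3] [0.467  0.2003 0.016 ] rect [217.5 260. ] [13.6  1. ] 36.9
[[0.487, 0.199], [0.488, 0.197], [0.449, 0.201], [0.449, 0.204]]
red [280 139   6  13  26] [282.5 144.4] [ 0.5777 -0.282   0.01  ] rect [282.1 144.7] [ 2.3 12.6] 20.6
[[0.572, -0.251], [0.592, -0.31], [0.584, -0.31], [0.564, -0.252]]
red [ 256  140   50   63 1040] [281.  171.7] [ 0.5124 -0.1709  0.01  ] rect [279.5 169.3] [25.3 68.3] 25.0
[[0.526, -0.044], [0.609, -0.332], [0.518, -0.327], [0.448, -0.046]]
black [296 116   8  11  24] [299.9 122.4] [ 0.535  -0.3099  0.1   ] rect [299.5 121. ] [ 4.4 11.8] 20.6
black [287 158   3   9  11] [287.9 161.5] [ 0.4708 -0.1364  0.1   ] rect [288. 162.] [8. 2.] 90.0
```

View pics/z.png

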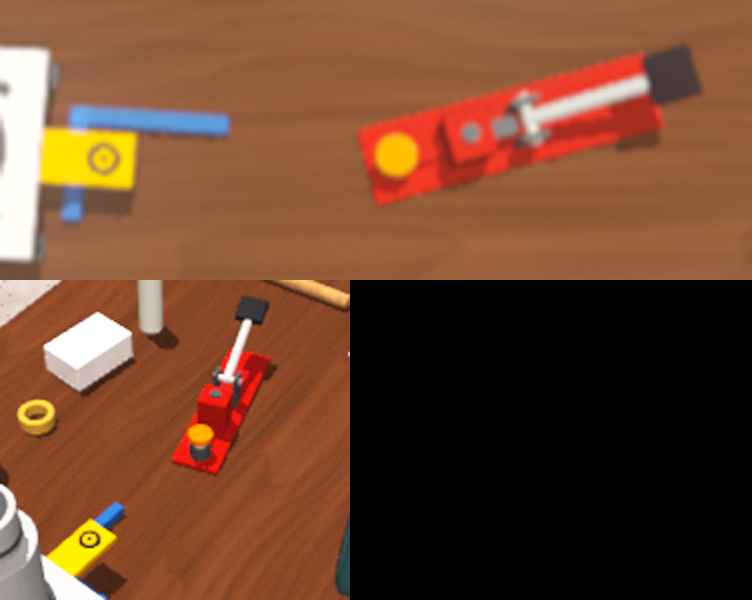

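step_arm(
  plan=[
    [[317,370,-30,1.456,100],[317,370,-30,1.456,100],[317,370,-30,1.456,100],[317,370,-30,1.456,100],[317,370,-30,1.456,100],[317,370,-30,1.456,100],[317,370,-30,1.456,100],[317,370,-30,1.456,100]],
  ],
)

```text
time: 0.87
tool_pos: [0.4099, -0.2607, 0.1849]
ee_rot: [3.141, 0.0, 1.364]
wrist_force: [0.5, 0.1, -0.1]
width: 0.0937
```

Run:
```python
from h import *
o=robot.get_obs(); print(o['time'],o['tool_pos'],o['ee_rot'])
```

```text
0.8667 [ 0.40989692 -0.26068866  0.18488254] [3.14130142e+00 1.20537382e-04 1.36376399e+00]
```

step_arm(
  plan=[
    [[100,116,-35,0.45,100],[100,116,-35,0.45,100],[100,116,-35,0.45,100],[100,116,-35,0.45,100],[100,116,-35,0.45,100],[100,116,-35,0.45,100]],
  ],
)

```text
time: 1.37
tool_pos: [0.5091, -0.1452, 0.1489]
ee_rot: [-3.139, -0.001, 1.81]
wrist_force: [0.1, 0.0, 0.4]
width: 0.0942
```

Run:
```python
from h import *
b=snap('side');a=snap('top')
o=robot.get_obs(); print(o['time'],o['tool_pos'],o['ee_rot'])
cv2.imwrite('pics/z1.png',np.hstack([cv2.resize(b['frame'][90:270,170:345,::-1],None,fx=2.2,fy=2.2,interpolation=2),cv2.resize(a['frame'][100:280,210:385,::-1],None,fx=2.2,fy=2.2,interpolation=2)]))
```

```text
1.4667 [ 0.50869821 -0.14713526  0.15011032] [-3.14110632e+00  4.96784644e-04  1.80677013e+00]
```

View pics/z1.png

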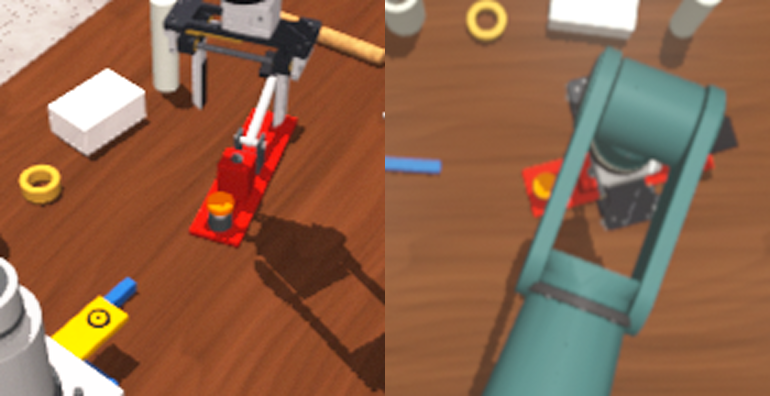

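The jaws straddle the pump block across its width, in line with the jack, so I'll descend and grip.

step_arm(
  plan=[
    [[0,1,-40,0,100],[0,1,-75,0,100],[0,1,-105,0,100],[0,1,-118,0,100],[0,1,-118,0,100],[0,1,-118,0,60],[0,1,-118,0,50],[0,1,-118,0,44]],
  ],
)

```text
time: 2.13
tool_pos: [0.5105, -0.1468, 0.0345]
ee_rot: [3.138, 0.003, 1.807]
wrist_force: [-0.3, 0.3, -0.1]
width: 0.0775
```

step_arm(
  plan=[
    [[0,0,0,0,40],[0,0,0,0,30],[0,0,0,0,30],[0,0,0,0,30],[0,0,0,0,30]],
  ],
)

```text
time: 2.55
tool_pos: [0.5096, -0.1454, 0.0323]
ee_rot: [3.14, 0.0, 1.808]
wrist_force: [5.8, 1.7, 0.3]
width: 0.0437
```

Run:
```python
from h import *
b=snap('side','s2.png')
o=robot.get_obs(); print(o['time'],o['tool_pos'],o['ee_rot'],o['wrist_force'],o['width'])
h=cv2.cvtColor(b['frame'],cv2.COLOR_RGB2HSV)
m=cv2.inRange(h,(12,200,180),(21,255,255))[150:215,230:310]; v,u=np.nonzero(m); print(u.mean()+230,v.mean()+150,ray(b,u.mean()+230,v.mean()+150,.052))
cv2.imwrite('pics/z2.png',cv2.resize(b['frame'][90:290,170:370,::-1],None,fx=2.5,fy=2.5,interpolation=2))
```

```text
2.6 [ 0.50970558 -0.14537058  0.03227771] [3.14010554e+00 2.82894153e-04 1.80812852e+00] [ 1.29189634  0.26314265 -0.29905775] 0.043756542830841696
269.94545454545454 182.6909090909091 [ 0.49176951 -0.07715617  0.052     ]
```

View pics/z2.png

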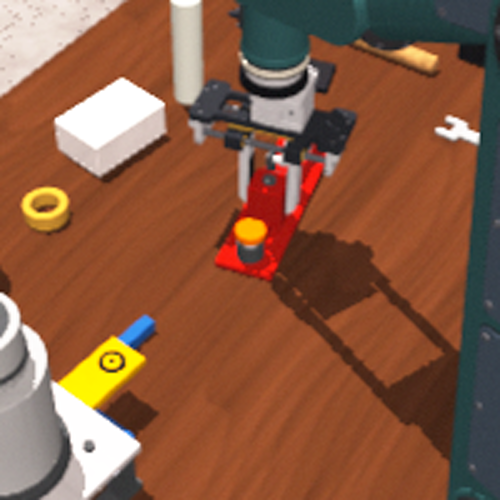

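step_arm(
  plan=[
    [[-5,15,0,-0.06,30],[-10,32,0,-0.12,30],[-16,50,0,-0.18,30],[-22,70,0,-0.24,30],[-28,90,0,-0.29,30],[-34,110,0,-0.312,30],[-38,125,0,-0.312,30],[-38,125,0,-0.312,30]],
  ],
)

```text
time: 3.27
tool_pos: [0.4702, -0.0181, 0.0322]
ee_rot: [-3.141, -0.002, 1.498]
wrist_force: [-2.6, 6.0, 3.1]
width: 0.0437
```

```bash
cat > m.py <<'E'
from h import *
import sys
b=snap('side');a=snap('top')
o=robot.get_obs(); print(o['time'],o['tool_pos'],o['ee_rot'],o['wrist_force'],o['width'])
for s,n in((a,'top'),(b,'side')):
    h=cv2.cvtColor(s['frame'],cv2.COLOR_RGB2HSV)
    m=cv2.inRange(h,(12,200,150),(20,255,255)); 
    k,l,st,c=cv2.connectedComponentsWithStats(m)
    for i in range(1,k):
        p=ray(s,*c[i],.052)
        if st[i,4]>15 and .4<p[0]<.6 and -.1<p[1]<.22: print(n,'saddle',st[i],c[i].round(1),p.round(4))
    m=cv2.inRange(h,(0,0,0),(180,255,90))
    p0=proj(s,(.4965,.1685,.07)); print('lift pred px',p0.round(1))
A=cv2.resize(a['frame'][120:270,150:350,::-1],None,fx=2.4,fy=2.4,interpolation=2)
B=cv2.resize(b['frame'][140:290,150:300,::-1],None,fx=2.4,fy=2.4,interpolation=2)
cv2.imwrite('pics/'+sys.argv[1],np.hstack([B]) if len(sys.argv)>2 else np.hstack([A[:,:430],B]))
E
python3 m.py z3.png
```

```text
3.3667 [ 0.47037612 -0.01829127  0.03227467] [-3.13994276 -0.00380605  1.49772317] [-3.39247133  6.49970444  4.54564007] 0.043719652315656506
lift pred px [199.5 184.8]
side saddle [243 207  14  12  55] [249.2 213. ] [0.4744 0.0499 0.052 ]
side saddle [209 231  20  22  38] [219.3 242.4] [0.4799 0.1735 0.052 ]
lift pred px [214.9 233.8]
```

View pics/z3.png

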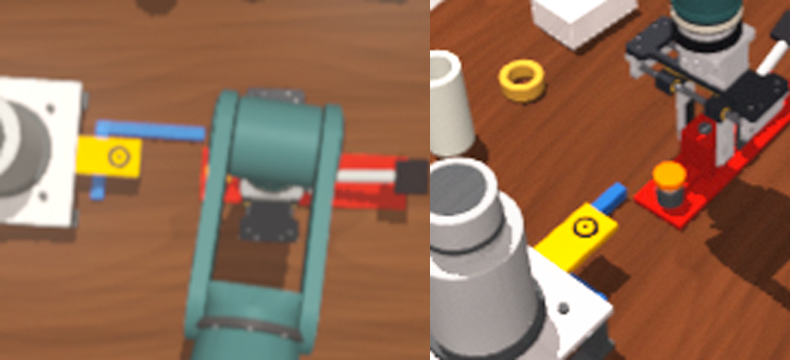

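step_arm(
  plan=[
    [[1,17,0,0,30],[3,35,0,0,30],[4,53,0,0,30],[5,71,0,0,30],[6,88,0,0,30],[7,100,0,0,30],[8,106,0,0,30],[8,106,0,0,30]],
  ],
)

```text
time: 4.03
tool_pos: [0.4795, 0.0852, 0.0322]
ee_rot: [-3.142, 0.001, 1.497]
wrist_force: [0.3, -1.2, 2.2]
width: 0.0438
```

step_arm(
  plan=[
    [[0,3,0,0,30],[0,6,0,0,30],[0,8,0,0,30],[1,10,0,0,30],[1,10,0,0,30]],
  ],
)

```text
time: 4.45
tool_pos: [0.4801, 0.0933, 0.0322]
ee_rot: [-3.141, 0.003, 1.495]
wrist_force: [-1.4, -6.6, 4.1]
width: 0.044
```

step_arm(
  plan=[
    [[0,1,0,0,30],[0,2,0,0,30],[0,3,0,0,30],[0,3,0,0,30]],
  ],
)

```text
time: 4.78
tool_pos: [0.4804, 0.0961, 0.0322]
ee_rot: [3.141, 0.003, 1.495]
wrist_force: [-1.0, -6.9, 2.3]
width: 0.0438
```

step_arm(
  plan=[
    [[0,2,0,0,30],[0,4,0,0,30],[0,5,0,0,30],[0,6,0,0,30],[0,6,0,0,30]],
  ],
)

```text
time: 5.2
tool_pos: [0.4805, 0.1021, 0.0322]
ee_rot: [3.141, 0.003, 1.495]
wrist_force: [0.2, -6.5, 2.2]
width: 0.0439
```

step_arm(
  plan=[
    [[0,1,0,0,30],[0,2,0,0,30],[0,3,0,0,30],[0,3,0,0,30]],
  ],
)

```text
time: 5.53
tool_pos: [0.4806, 0.1051, 0.0322]
ee_rot: [3.141, 0.003, 1.495]
wrist_force: [0.9, -6.9, 2.8]
width: 0.0435
```

step_arm(
  plan=[
    [[0,1,0,0,30],[0,2,0,0,30],[0,3,0,0,30],[0,3,0,0,30]],
  ],
)

```text
time: 5.87
tool_pos: [0.4805, 0.107, 0.0322]
ee_rot: [3.141, 0.006, 1.495]
wrist_force: [-0.1, -9.9, 3.1]
width: 0.0436
```

```bash
python3 m.py z4.png
```

```text
5.9667 [0.4804654  0.10700902 0.03222529] [3.14109678 0.0053244  1.49447275] [-0.83907346 -9.32751196  3.57371989] 0.04354016903600241
lift pred px [199.5 184.8]
side saddle [214 234  15  15  62] [220.5 243.3] [0.4757 0.1741 0.052 ]
lift pred px [214.9 233.8]
```

View pics/z4.png

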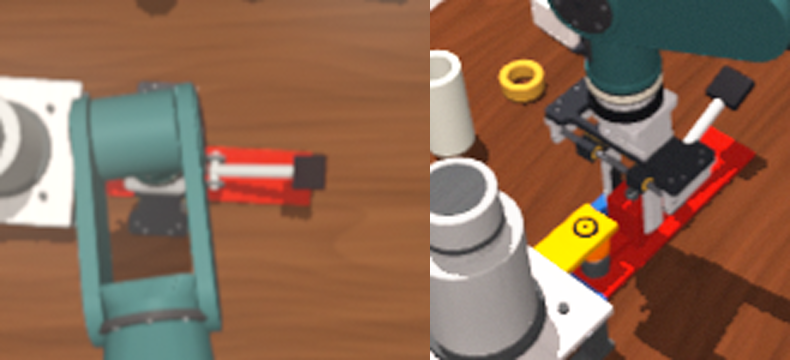

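Nose contact is showing: force rose and the advance lagged by about 1 mm. The saddle sits partly under the tongue, offset away from the fence, so next I'll slide sideways towards the fence.

step_arm(
  plan=[
    [[2,1,0,0,30],[4,1,0,0,30],[6,1,0,0,30],[8,0,0,0,30],[9,0,0,0,30],[9,0,0,0,30]],
  ],
)

```text
time: 6.47
tool_pos: [0.4812, 0.1071, 0.0327]
ee_rot: [-3.123, 0.007, 1.495]
wrist_force: [-23.0, -9.6, 22.8]
width: 0.0436
```

step_arm(
  plan=[
    [[1,0,0,0,30],[2,0,0,0,30],[3,0,0,0,30],[3,0,0,0,30]],
  ],
)

```text
time: 6.8
tool_pos: [0.4813, 0.107, 0.0329]
ee_rot: [-3.116, 0.008, 1.495]
wrist_force: [-28.8, -10.3, 30.0]
width: 0.0437
```

step_arm(
  plan=[
    [[-6,0,0,0,30],[-11,-1,0,0,30],[-11,-1,0,0,30]],
  ],
)

```text
time: 7.05
tool_pos: [0.4806, 0.1071, 0.0322]
ee_rot: [3.141, 0.004, 1.495]
wrist_force: [-0.8, -6.3, 2.5]
width: 0.0436
```

Run:
```python
from h import *
b=snap('side');a=snap('top')
o=robot.get_obs(); print(o['time'],o['tool_pos'],o['ee_rot'],o['wrist_force'],o['width'])
A=cv2.resize(a['frame'][150:225,170:300,::-1],None,fx=3.2,fy=3.2,interpolation=2)
B=cv2.resize(b['frame'][190:275,190:290,::-1],None,fx=6,fy=6,interpolation=2)
c=np.zeros((600,800,3),'uint8'); c[:510,:600]=B; 
cv2.imwrite('pics/z5.png',c[:510,:600]); cv2.imwrite('pics/z5t.png',A)
# predicted pixels of jack base outlines under TCP hypothesis
t=np.array(o['tool_pos']);y=1.495;ex=np.array([np.cos(y),np.sin(y),0]);ey=np.array([-np.sin(y),np.cos(y),0])
t[2]=0;J=t-.02*ex
for n,p in dict(noseL=J+.11*ex+.035*ey+[0,0,.01],noseR=J+.11*ex-.035*ey+[0,0,.01],saddle=J+.085*ex+[0,0,.052],tailR=J-.16*ex-.035*ey+[0,0,.01],tailL=J-.16*ex+.035*ey+[0,0,.01],pad=J-.149*ex+[0,0,.106]).items():
    q=proj(b,p);print(n,p.round(4),'side',q.round(1),((q-[190,190])*6).round(),'top',proj(a,p).round(1))
h=cv2.cvtColor(a['frame'],cv2.COLOR_RGB2HSV)
m=cv2.inRange(h,(0,190,90),(6,255,255));m[:,:230]=0;m[:150]=0;m[215:]=0;m[:,330:]=0
cn=max(cv2.findContours(m,0,2)[0],key=cv2.contourArea)
print([(p.round(1).tolist(),ray(a,*p,.01).round(4)[:2].tolist()) for p in cv2.boxPoints(cv2.minAreaRect(cn))])
```

```text
7.15 [0.48064872 0.10711729 0.032202  ] [-3.14069652  0.00387537  1.49518323] [-3.08003038 -6.51768429  4.60784087] 0.04367998363016697
noseL [0.4526 0.1995 0.01  ] side [222.6 264.1] [196. 444.] top [192.5 201. ]
noseR [0.5224 0.1942 0.01  ] side [202.7 250.1] [ 76. 361.] top [194.  178.9]
saddle [0.4856 0.1719 0.052 ] side [218. 241.] [168. 306.] top [199.3 189. ]
tailR [ 0.5019 -0.075   0.01  ] side [266.4 191.9] [459.  11.] top [279.4 183.3]
tailL [ 0.4321 -0.0697  0.01  ] side [285.7 202.9] [574.  77.] top [278.4 205.4]
pad [ 0.4679 -0.0614  0.106 ] side [274.4 175.6] [506. -86.] top [276.8 191.4]
[([238.0, 195.0], [0.468, 0.0564]), ([278.0, 195.0], [0.465, -0.0695]), ([278.0, 204.0], [0.4366, -0.0687]), ([238.0, 204.0], [0.4397, 0.0569])]
```

View pics/z5.png

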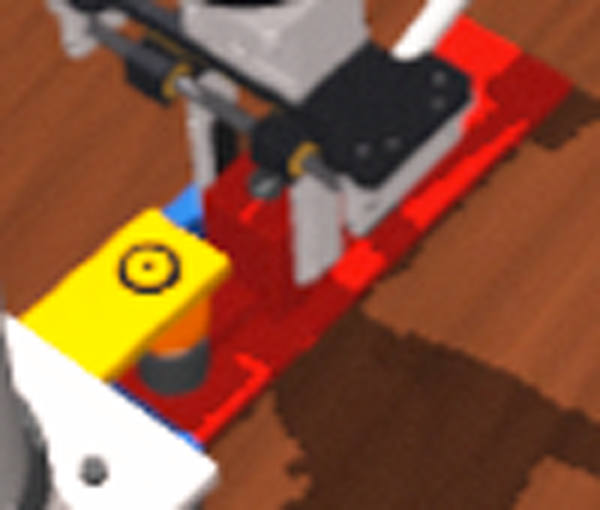

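The geometry puts the jack about 10 mm short of the fence. The side force of 29 N, the upward 30 N and the tilt fit high base friction (µ about 0.74) jamming the jack as it tips, not contact with the fence. I'll take its weight off with a small lift and then shift sideways.

step_arm(
  plan=[
    [[0,-1,2,0,30],[0,-2,4,0,30],[0,-2,4,0,30],[2,-2,4,0,30],[4,-2,4,0,30],[4,-2,4,0,30]],
  ],
)

```text
time: 7.65
tool_pos: [0.4827, 0.1067, 0.0341]
ee_rot: [-3.135, 0.002, 1.496]
wrist_force: [-2.2, -4.8, -8.0]
width: 0.0439
```

step_arm(
  plan=[
    [[1,0,0,0,30],[2,0,0,0,30],[3,0,0,0,30],[4,0,0,0,30],[4,0,0,0,30]],
  ],
)

```text
time: 8.07
tool_pos: [0.4861, 0.1065, 0.0338]
ee_rot: [-3.134, 0.003, 1.496]
wrist_force: [-3.5, -5.3, -7.1]
width: 0.0443
```

step_arm(
  plan=[
    [[1,0,0,0,30],[2,0,0,0,30],[3,0,0,0,30],[3,0,0,0,30]],
  ],
)

```text
time: 8.4
tool_pos: [0.4888, 0.1062, 0.0337]
ee_rot: [-3.133, 0.003, 1.496]
wrist_force: [-3.1, -4.2, -7.9]
width: 0.044
```

Sliding freely now, with about 2 to 4 mm left to go.

step_arm(
  plan=[
    [[1,0,0,0,30],[2,0,0,0,30],[2,0,0,0,30]],
  ],
)

```text
time: 8.65
tool_pos: [0.4894, 0.1062, 0.0337]
ee_rot: [-3.13, 0.004, 1.496]
wrist_force: [-8.0, -6.2, -4.8]
width: 0.0441
```

step_arm(
  plan=[
    [[1,0,0,0,30],[2,0,0,0,30],[2,0,0,0,30]],
  ],
)

```text
time: 8.9
tool_pos: [0.4896, 0.1063, 0.0337]
ee_rot: [-3.126, 0.004, 1.496]
wrist_force: [-12.1, -5.8, -1.0]
width: 0.0439
```

step_arm(
  plan=[
    [[1,0,0,0,30],[2,0,0,0,30],[2,0,0,0,30]],
  ],
)

```text
time: 9.15
tool_pos: [0.4898, 0.1063, 0.0337]
ee_rot: [-3.122, 0.004, 1.495]
wrist_force: [-17.3, -5.6, 2.3]
width: 0.0436
```

step_arm(
  plan=[
    [[-3,1,0,0,30],[-3,3,0,0,30],[-3,4,0,0,30],[-3,4,-2,0,30],[-4,4,-4,0,30],[-4,4,-4,0,30]],
  ],
)

```text
time: 9.65
tool_pos: [0.4896, 0.1068, 0.0325]
ee_rot: [-3.131, 0.011, 1.495]
wrist_force: [-13.9, -15.1, 8.7]
width: 0.0437
```

Run:
```python
from h import *
b=snap('side')
o=robot.get_obs(); print(o['time'],o['tool_pos'],o['ee_rot'],o['wrist_force'],o['width'])
cv2.imwrite('pics/z6.png',cv2.resize(b['frame'][190:275,190:290,::-1],None,fx=6,fy=6,interpolation=2))
```

```text
9.7 [0.48967638 0.1067526  0.032497  ] [-3.13126213  0.01046436  1.49510714] [-14.05254907 -16.50244651   9.89862577] 0.04368614475741578
```

View pics/z6.png

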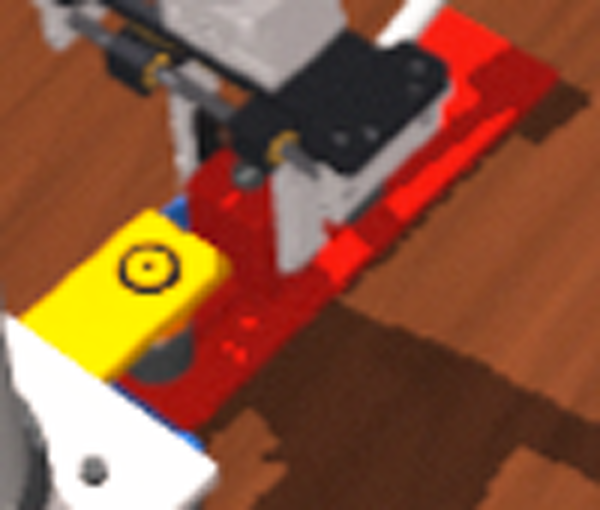

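Both contacts are confirmed: side -14 N, nose -16 N. The saddle is under the tongue and the jack is flush along the fence. I'll relax the push, open, and rise.

step_arm(
  plan=[
    [[-4,-3,0,0,30],[-4,-4,0,0,30],[-4,-4,0,0,60],[-4,-4,0,0,75],[-4,-4,0,0,75],[-4,-4,0,0,75],[-4,-4,30,0,75],[-4,-4,70,0,75]],
  ],
)

```text
time: 10.37
tool_pos: [0.4872, 0.1077, 0.0989]
ee_rot: [-3.133, 0.001, 1.496]
wrist_force: [0.7, 0.3, 0.1]
width: 0.0706
```

step_arm(
  plan=[
    [[0,0,40,0,40],[-3,-40,50,0,0],[-6,-80,50,0,0],[-9,-120,50,0,0],[-12,-165,50,0,0],[-12,-165,50,0,0],[-12,-165,50,0,0]],
  ],
)

```text
time: 10.95
tool_pos: [0.4785, -0.0592, 0.1525]
ee_rot: [3.14, -0.001, 1.492]
wrist_force: [-0.2, 0.9, 0.2]
width: 0.0273
```

Run:
```python
from h import *
b=snap('side');a=snap('top')
o=robot.get_obs(); print(o['time'],o['tool_pos'],o['ee_rot'],o['wrist_force'],o['width'])
B=cv2.resize(b['frame'][110:290,180:340,::-1],None,fx=3,fy=3,interpolation=2)
cv2.imwrite('pics/z7.png',B)
for n,p in dict(pad=(.4771,-.0617,.106),tail=(.4771,-.0727,.01),tcp=o['tool_pos']).items(): print(n,((proj(b,p)-[180,110])*3).round())
```

```text
11.05 [ 0.4784356  -0.05674074  0.15218973] [ 3.14093276e+00 -1.20317038e-03  1.49592704e+00] [ 0.80000505 -0.91255646 -0.05806993] 0.019158872625200014
pad [275. 193.]
tail [279. 257.]
tcp [271. 158.]
```

View pics/z7.png

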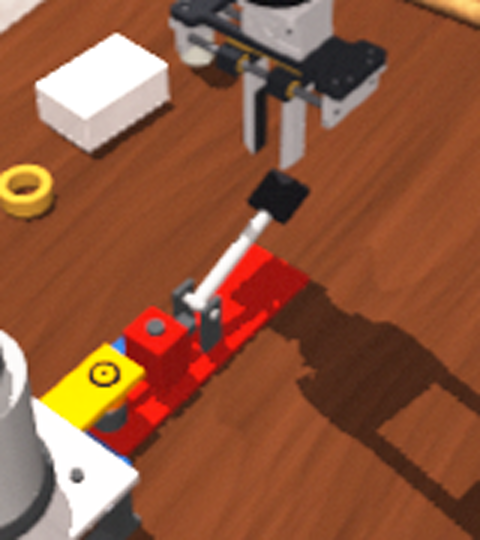

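Jack seated; pad centre at zoom (279,195), against (275,193) predicted. Next is the first pump stroke.

step_arm(
  plan=[
    [[-1,-6,-10,0,0],[-1,-6,-25,0,0],[-1,-6,-38,0,0],[-1,-6,-44,0,0],[-1,-7,-52,0,0],[-1,-8,-60,0,0],[-1,-9,-68,0,0],[-1,-10,-76,0,0]],
  ],
)

```text
time: 11.72
tool_pos: [0.4775, -0.0683, 0.077]
ee_rot: [3.14, 0.002, 1.496]
wrist_force: [-4.2, -1.8, 11.3]
width: 0.0002
```

step_arm(
  plan=[
    [[0,-1,-8,0,0],[0,-2,-16,0,0],[0,-3,-24,0,0],[0,-3,-30,0,0],[0,-3,-34,0,0],[0,-3,-34,0,0]],
  ],
)

```text
time: 12.22
tool_pos: [0.4776, -0.0704, 0.0495]
ee_rot: [3.14, -0.0, 1.496]
wrist_force: [-16.1, 3.2, 37.8]
width: 0.0002
```

step_arm(
  plan=[
    [[-2,0,3,0,0],[-3,0,4,0,0],[-3,0,4,0,0],[-3,0,4,0,0]],
  ],
)

```text
time: 12.55
tool_pos: [0.4773, -0.0703, 0.0507]
ee_rot: [3.133, -0.001, 1.496]
wrist_force: [-3.2, 1.9, 17.3]
width: 0.0005
```

```bash
cat > y.py <<'E'
from h import *
b=snap('side'); o=robot.get_obs(); print(o['time'],o['tool_pos'],o['wrist_force'])
h=cv2.cvtColor(b['frame'],cv2.COLOR_RGB2HSV)
m=cv2.inRange(h,(22,150,120),(32,255,255)); m[:200]=0;m[270:]=0;m[:,:180]=0;m[:,300:]=0
v,u=np.nonzero(m); print('yellow',u.mean(),v.mean(),v.min(),len(u))
for z in(.07,.08):print(z,proj(b,(.498,.1865,z)))
E
python3 y.py
```

```text
12.6 [ 0.47727297 -0.07038169  0.05068991] [-3.93655421  1.7274806  19.5120409 ]
yellow 209.3288590604027 235.9888143176734 222 447
0.07 [209.99632735 238.15007482]
0.08 [209.67559881 235.66845544]
```

The plate is up: the tongue rose about 2.7 px, roughly 11 mm. Now I'll release the handle.

step_arm(
  plan=[
    [[0,1,12,0,0],[0,3,24,0,0],[0,5,36,0,0],[0,7,48,0,0],[0,8,60,0,0],[0,9,74,0,0],[0,9,88,0,0],[0,9,88,0,0]],
  ],
)

```text
time: 13.27
tool_pos: [0.4753, -0.0615, 0.1363]
ee_rot: [3.138, 0.0, 1.496]
wrist_force: [-0.0, 0.2, -0.2]
width: 0.0002
```

step_arm(
  plan=[
    [[0,0,0,0,0],[0,0,0,0,0],[0,0,0,0,0],[0,0,0,0,0]],
  ],
)

```text
time: 13.6
tool_pos: [0.4733, -0.0613, 0.1326]
ee_rot: [-3.139, -0.001, 1.496]
wrist_force: [0.0, -0.2, -0.4]
width: 0.0
```

```bash
python3 y.py
python3 - <<'E'
from h import *
b=snap('side')
cv2.imwrite('pics/z8.png',cv2.resize(b['frame'][110:290,180:340,::-1],None,fx=3,fy=3,interpolation=2))
E
```

```text
13.65 [ 0.47345378 -0.06138663  0.13286807] [-0.14969051  0.41845026 -0.62057701]
yellow 209.77541371158392 238.6903073286052 225 423
0.07 [209.99632735 238.15007482]
0.08 [209.67559881 235.66845544]
```

View pics/z8.png

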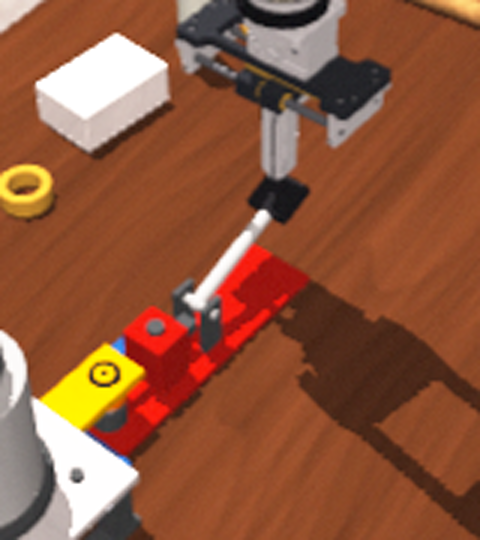

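The handle is up, the plate has settled (yellow centroid back to 238.7) and the jack hasn't moved. Second stroke, to hold.

step_arm(
  plan=[
    [[4,0,-12,0,0],[4,0,-24,0,0],[4,-1,-34,0,0],[4,-2,-42,0,0],[4,-3,-50,0,0],[4,-4,-58,0,0],[4,-6,-66,0,0],[4,-7,-74,0,0]],
  ],
)

```text
time: 14.37
tool_pos: [0.4778, -0.0687, 0.0609]
ee_rot: [-3.141, -0.0, 1.495]
wrist_force: [-4.1, 0.7, 11.5]
width: 0.0002
```

step_arm(
  plan=[
    [[0,-1,-6,0,0],[0,-2,-11,0,0],[0,-2,-15,0,0],[0,-2,-16,0,0],[0,-2,-16,0,0],[0,-2,-16,0,0],[0,-2,-16,0,0]],
  ],
)

```text
time: 14.95
tool_pos: [0.4781, -0.0689, 0.05]
ee_rot: [3.141, -0.003, 1.496]
wrist_force: [-12.9, 5.0, 33.2]
width: 0.0006
```

```bash
python3 y.py
python3 - <<'E'
from h import *
b=snap('side')
cv2.imwrite('pics/z9.png',cv2.resize(b['frame'][110:290,180:340,::-1],None,fx=3,fy=3,interpolation=2))
E
```

```text
15.0 [ 0.47806044 -0.0689149   0.04997797] [-13.27662704   4.93038442  32.99047215]
yellow 209.20449438202246 236.0067415730337 222 445
0.07 [209.99632735 238.15007482]
0.08 [209.67559881 235.66845544]
```

View pics/z9.png

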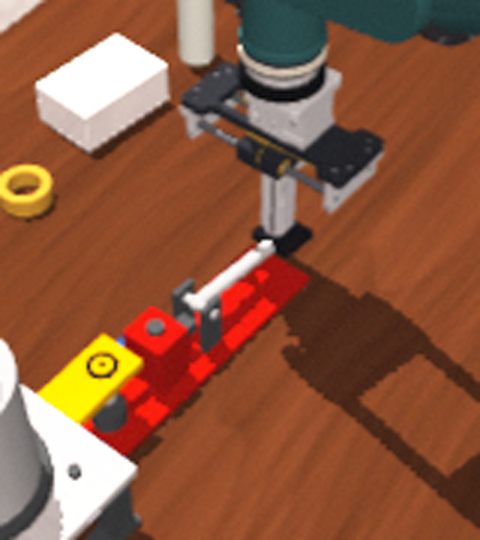

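The handle is down on its stop, the tongue is raised and the jack is still home. The arm is at rest, pressing with about 33 N, so I'll hand in.

```bash
python3 -c "
from bench import robot
o=robot.get_obs();print(abs(o['qvel']).max());print(robot.close_job())"
```

```text
0.002406827378951921
the job is handed in; nothing more can be done
None
```

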